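# Clamp the slide box shut for transport

### The arm

A 7-joint arm with a two-finger parallel gripper is mounted at the origin on a cart in front of the work surface, level with it; the furniture and walls round the work are solid. World frame = base frame: x ahead of the robot, y to its left, z up, the work surface at z = 0. Lengths are in m, angles in rad, forces in N, time in s.
With the tool pointing down it reaches from about 0.425 to 0.875 m from the base axis. Payload 4.7 kg.
Tool frame: the origin (TCP) lies on the centre line of the jaws, within the pads' length; the fingertips stand 14 mm ahead of it and the grasp point (between the pads) lies 5 mm behind it; z points along the fingers, y is the direction in which the jaws open and shut (so a half turn about z gives the same grasp; the last joint's range is limited). The gripper opens to 87 mm and grips with 3 to 60 N. Pads are 19 mm wide; open, the fingers measure 117 mm over their backs; the gripper's body (75 mm by 190 mm) begins 51 mm behind the grasp point.
Start: joints at [0.014, 0.321, -0.07, 1.45, 0.023, 1.371, -0.057], TCP at [0.65, -0, 0.202] pointing down, gripper open.
Joint ranges: [-2.86, 2.86], [-0.3, 2.09], [-1.38, 1.24], [0.06, 2.45], [-1.56, 4.7], [0.09, 2.05], [-2.69, 2.69]. Speed limits (rad/s): [2.57, 2.57, 3.14, 3.14, 3.14, 3.14, 3.14].

### API

Orientations are given as a rotation vector (axis times angle).
In Python, from bench import ctrl gives the robot as it stands. The module is installed in compiled form; this text tells all that it offers.
- The arm moves only by the tool step_arm, never from a script. Its argument "plan" is a list of rows, each a list of 3 entries, a list of its own where there are three numbers: the turn, a rotation vector about the tool's x, y, z in rad, then the shift along the tool's x, y, z in m, then the closure in counts, from 0 (fully open) to 255 (shut). In form: [[[rx, ry, rz], [x, y, z], hand], ...]. A call has exactly 10 rows; each row is the pose to reach, as a shift and turn from the pose commanded when the call began, along the tool's axes at that moment; what a row does not reach only later rows make up. A row lasts 1/8 s, in which the tool goes at most 62.5 mm and 10.7 degrees, less where a joint would pass 70% of its speed; a pose out of reach is approached as far as the arm can. A call with a gripper value outside its range is refused whole. The fingers move at their own pace and stop on an object; "squeeze" is the grip in N (left out, the last holds). Time passes only in rows, so rows that repeat a pose let the fingers close, or fill a call up. It gives the time, the measured TCP pose, the force and the opening at its end, in the units of the state.
- ctrl.get_state(): the state, without advancing time (a new reading comes with each control period).
- ctrl.get_image(name): name is "scene" or "side" or "wrist"; returns the picture (384x512x3 uint8, red, green, blue); there is no depth.
- ctrl.calibration(name): a dict with "fov_y" (degrees; the focal length in pixels is half the picture's height over the tangent of half this angle, whatever the lens; pixels are square), "cx", "cy" (the principal point, pixels), "rvec" (rotation vector, rad) and "tvec" (3), from world to camera coordinates, as OpenCV has them. Camera axes: x right, y down, z forward; pixel columns grow to the right and rows downward; lengths in m; the calibration is good to about 2 mm. A picture is of the moment at which its call begins: read the wrist's pose just before it. calibration takes no time and is no camera call; for the wrist camera it gives the pose at the moment of the call.
- ctrl.close_job(): hands the job in, once; it reports no verdict.
Trained networks look in the newest picture that a camera, given by its name, has taken for a name from the list of things; names that differ only in an ending like _2 or _b are one class to them, and where a whole thing is asked for, a point or a joint stands for the part that bears it (a point fixed in the world has none). Each returns a list of dicts, best first, with "score" (0 to 1); they miss things now and then, are a little off and sometimes report something else, mostly with a low value. They report only what shows in the picture. A call takes as long as a camera call. They do not tell look-alikes from the thing itself.
- ctrl.cut_out(camera, label): "pixels" (384x512 bool, what is visible of it) and "rect" ([left, top, width, height] in pixels, round what is visible of it).
The state is a dict: "time": time; "joint_positions": joint angles; "qd": joint speeds; "joint_torque": joint torques, N m; "position": TCP position; "tool_rot": TCP orientation; "ft_force": force on the tool from outside, world axes, zero at the start; "torque": the same for the moment, N m; "grip_width": opening from 0.0 (shut) to 1.0 (fully open).
Only numpy, scipy, OpenCV 4.12 (cv2) and the standard library are available. Lean on these libraries where they do the work, as an engineer would, in place of code of your own. Each camera call takes 0.05 s, during which the arm holds its last target.

### The job

Secure the slide box in its transport clamp: push the swing strap round over the box until it reaches its stop, then press the cam lever at the strap's end fully down so that the rubber foot presses on the lid. Only push with the fingers; do not lift the box out of its place, do not fold the lever down before the strap is over the box, and leave the cup, bottle and tape beside the clamp where they stand.

Things in the scene. Friction and masses are not known exactly. Their poses are not given: they have to be found in the camera images.
- clamp_base: Aluminium base plate of the clamp, fixed to the trolley, 116 x 186 x 10 mm, with low stops round the slide box and one upright steel post (21 mm thick). Origin: on the trolley top; z up. In its frame the plate spans x -58..58 mm, y -113..73 mm; the box centre is at y = -45 mm and the post axis at x = 0, y = +45 mm. The closed strap points from the post along the plate's -y, over the box; the open strap stands out over the plate's +x side.
- strap_hinge (a point): Point on the vertical axis of the post about which the strap swings, half-way up the strap's thickness, 65 mm above the trolley top.
- strap_middle (a point): Centre of the strap, 50 mm from the post axis. The strap is a dark steel bar, level, 22 mm wide and 14 mm deep (58 to 72 mm above the trolley, so its underside is 18 mm above the box lid), reaching 108 mm from the post axis. It stays where it is left and needs about 2 N of sideways push here. Only the rubber foot (24 mm across, 90 mm from the post axis) hangs lower, with its underside 4 mm above the lid until the lever is pressed.
- clamp_strap (a joint): Swing angle of the strap about the post, rad: 0 = over the box, against its stop; grows anticlockwise seen from above as it swings open; at most 1.9.
- lever_pivot (a point): Centre of the cam lever's level pivot pin, on top of the strap, 90 mm from the post axis, 82 mm above the trolley top. The pin runs across the strap.
- lever_tip (a point): Centre of the black grip pad (22 mm wide, 26 mm long, 10 mm thick) at the lever's free end, 52 mm from the pivot pin. The lever stands up and leans outward, away from the post, and folds down in the vertical plane of the strap, outward past the strap's end. It stays where it is left; pressing the pad takes 4 to 10 N.
- clamp_lever (a joint): Angle of the cam lever, rad: 0 = up, 65 degrees above level; 1.1 = fully down, 2 degrees above level, against its stop. Pressing it drives the rubber foot 8 mm down, the last 4 mm against a spring on the lid.
- slide_box: Closed blue box for glass slides, 95 x 109 x 30 mm, loose, lying on the base plate between the stops (2 to 3 mm of play) with its lid top 40 mm above the trolley. Origin: centre of its underside; z up.
- clamp_foot: Rubber foot under the strap, 24 mm across, moved by the lever. Origin: on the foot's axis, half-way up the strap's thickness until the lever is pressed.
- specimen_cup: Bystander: closed specimen cup, 46 mm across and 59 mm high, standing beside the clamp. Origin: centre of its underside.
- antiseptic_bottle: Bystander: dark green bottle with a white nozzle, 41 x 61 x 99 mm, standing beside the clamp. Origin: centre of its underside.
- tape_roll: Bystander: black roll of tape, 59 mm across and 19 mm high, lying beside the clamp. Origin: centre of its underside.
Things that resemble listed ones, but are neither listed nor needed, are in the scene too. Of the things that look like the slide_box, the larger one is meant.

How it is judged:
By the outcome, as a careful person would: the job done as asked, in the order asked, and still so for the second after the job is handed in, with the robot touching nothing.
It also fails if it takes over 48 s, if anything falls off the work surface, if the arm or the gripper's body presses on something with over 40 N, if the wrist force passes 120 N, or if a joint passes its speed limit or range.

## Working session

There is one attempt and no reset: what is moved stays moved. The work goes in short steps, Python scripts to look and compute and a tool call to move; the robot and the scene stay as the last step left them, time stands still between calls to the robot, and variables do not carry over. Pictures are saved under pics/ and viewed, and the job is handed in when it is done.

Besides the shell and the picture viewer there is one more tool, called after "Call:" in YAML: its name, and indented under it one key for each argument. step_arm: Moves the arm, as the interface text tells. Its arguments: {"type":"object","properties":{"plan":{"type":"array"},"squeeze":{"type":"number"}},"required":["plan"]}

```bash
mkdir -p pics; ls
cat > h.py <<'E'
import numpy as np, cv2
from bench import ctrl
def cal(n):
    c=ctrl.calibration(n); f=192/np.tan(np.radians(c['fov_y'])/2)
    K=np.array([[f,0,c['cx']],[0,f,c['cy']],[0,0,1]]); R=cv2.Rodrigues(np.array(c['rvec'],float))[0]
    return K,R,np.array(c['tvec'],float)
def atz(n,u,v,z,C=None):
    K,R,t=C or cal(n); d=R.T@np.linalg.inv(K)@[u,v,1]; o=-R.T@t
    return o+d*(z-o[2])/d[2]
def proj(n,P,C=None):
    K,R,t=C or cal(n); p=(R@np.atleast_2d(P).T).T+t; p=p@K.T; return p[:,:2]/p[:,2:]
def save(n,fn):
    im=ctrl.get_image(n); cv2.imwrite('pics/'+fn,im[...,::-1]); return im
E
python3 - <<'E'
from h import *
s=ctrl.get_state(); print({k:np.round(v,3) for k,v in s.items()})
for n in ['scene','side','wrist']:
    save(n,n+'0.png'); K,R,t=cal(n); print(n,K[0,0],-R.T@t)
    for l in ['slide_box','clamp_base','strap_middle','lever_tip','specimen_cup','antiseptic_bottle','tape_roll']:
        print(l,[(round(r['score'],2),r['rect']) for r in ctrl.cut_out(n,l)])
E
```

```text
pics
{'time': np.float64(0.0), 'joint_positions': array([ 0.014,  0.322, -0.07 ,  1.452,  0.023,  1.371, -0.057]), 'qd': array([ 0.   ,  0.001,  0.001,  0.   ,  0.002, -0.003,  0.   ]), 'joint_torque': array([-0.0000e+00, -4.9128e+01, -4.0400e-01, -3.1253e+01, -6.4000e-02,
        4.4000e-02,  0.0000e+00]), 'position': array([ 0.649, -0.   ,  0.201]), 'tool_rot': array([-2.220e+00, -2.221e+00,  2.000e-03]), 'ft_force': array([-0.113,  0.328, -0.38 ]), 'torque': array([ 0.031, -0.029, -0.045]), 'grip_width': np.float64(1.003)}
scene 431.22128176821826 [-0.20616311 -0.67579106  0.55182847]
slide_box [(0.98, [250.1, 214.1, 55.5, 36.1]), (0.79, [206.3, 205.5, 25.6, 14.7])]
clamp_base [(0.95, [232.4, 162.9, 81.0, 97.1]), (0.24, [245.5, 166.5, 40.8, 44.6])]
strap_middle [(0.73, [248.1, 168.5, 37.7, 42.7])]
lever_tip [(0.39, [231.1, 165.7, 78.4, 95.6])]
specimen_cup [(0.53, [199.9, 178.9, 13.9, 21.8])]
antiseptic_bottle [(0.73, [228.1, 168.1, 80.9, 87.1]), (0.61, [164.9, 183.1, 20.0, 34.1])]
tape_roll [(0.94, [338.1, 248.6, 20.9, 19.5])]
side 398.25597478743947 [0.52855392 0.69938613 0.66329483]
slide_box [(0.68, [227.0, 181.7, 42.7, 35.6]), (0.63, [230.6, 253.0, 50.7, 42.4])]
clamp_base [(0.89, [188.1, 189.3, 84.0, 59.0])]
strap_middle [(0.74, [191.2, 186.6, 67.3, 38.3])]
lever_tip [(0.61, [189.5, 186.7, 66.6, 42.1]), (0.52, [191.2, 187.3, 18.3, 19.9])]
specimen_cup [(0.71, [221.7, 294.9, 27.4, 43.8])]
antiseptic_bottle [(0.69, [289.8, 283.3, 31.7, 47.9])]
tape_roll [(0.82, [223.3, 153.3, 16.8, 17.4])]
wrist 330.2775994115104 [0.65012983 0.08357005 0.38437446]
slide_box [(0.75, [60.1, 1.4, 106.3, 60.7]), (0.63, [90.1, 160.4, 98.3, 98.2])]
clamp_base [(0.64, [82.8, 100.2, 161.9, 155.0])]
strap_middle [(0.57, [102.6, 117.6, 143.8, 41.4])]
lever_tip [(0.9, [200.0, 124.9, 45.3, 34.3])]
specimen_cup []
antiseptic_bottle []
tape_roll [(0.66, [166.1, 320.0, 44.1, 36.6])]
```

Run:
```python
import cv2,numpy as np
for n in ['scene','side','wrist']:
    im=cv2.imread(f'pics/{n}0.png')
    cv2.imwrite(f'pics/{n}0_l.png',cv2.resize(im,(800,600)))
a=cv2.imread('pics/scene0.png')[140:280,150:370]; cv2.imwrite('pics/sc.png',cv2.resize(a,None,fx=3.6,fy=3.6,interpolation=2))
a=cv2.imread('pics/side0.png')[140:350,170:340]; cv2.imwrite('pics/si.png',cv2.resize(a,None,fx=2.8,fy=2.8,interpolation=2))
```

```text
(no output)
```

View pics/wrist0_l.png

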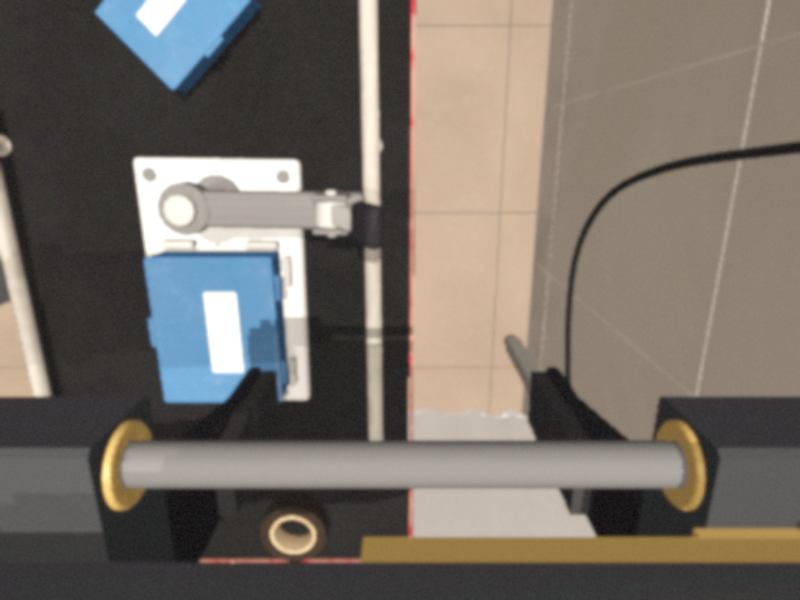

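View pics/sc.png

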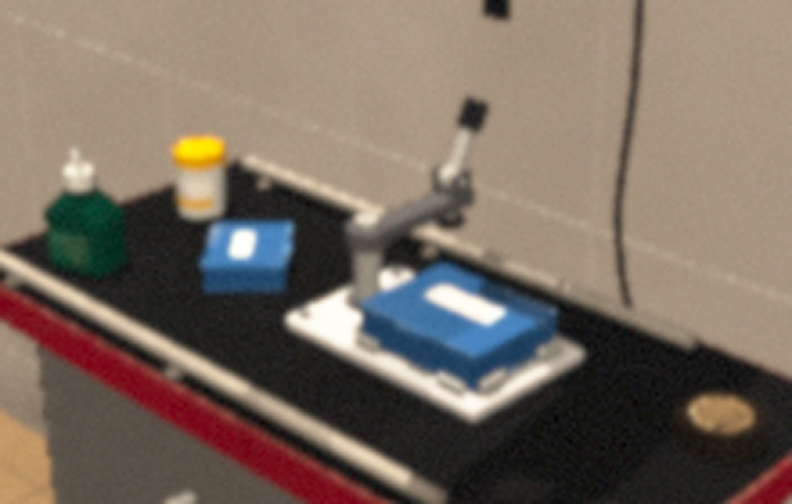

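View pics/si.png

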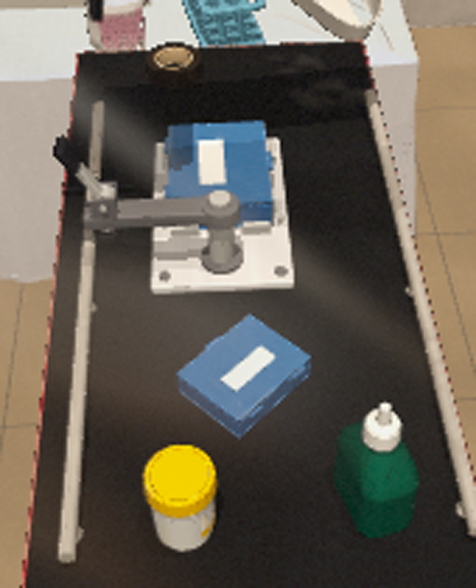

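View pics/scene0_l.png

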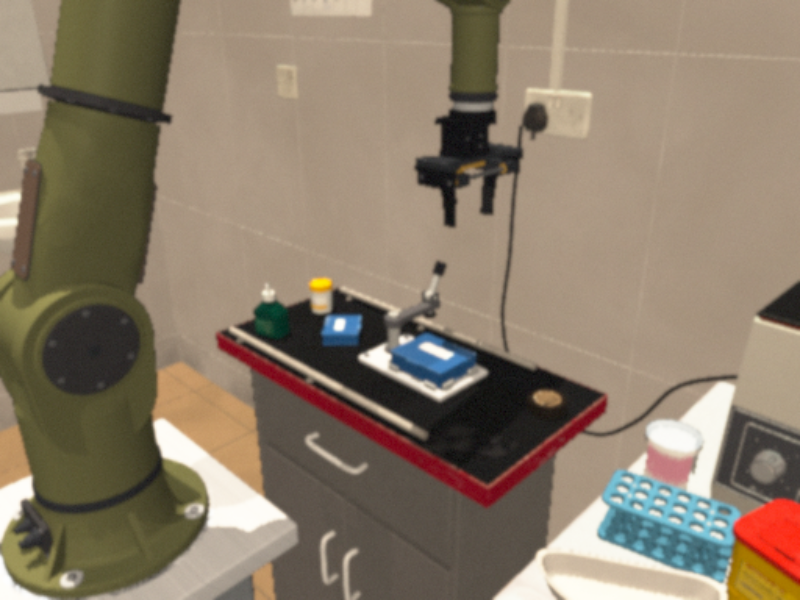

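The larger blue box, on the clamp plate at wrist px (139,209), is the slide_box. The smaller loose one at wrist px (113,20) is the look-alike. There is only one strap and one lever: post at wrist px (115,133), grip pad at (235,143). The strap stands along world +x and the box lies towards -y. Next I'll measure the clamp.

Run:
```python
from h import *
from scipy.optimize import least_squares
W=cal('wrist');S=cal('side');SC=cal('scene')
k=512/800
obs=[('w',W,(133*k,157*k),(-.058,.073,.01)),('w',W,(299*k,160*k),(.058,.073,.01)),('w',W,(310*k,400*k),(.058,-.113,.01)),
('s',S,(223.6,243.6),(.058,.073,.01)),('s',S,(275,244.3),(-.058,.073,.01))]
# scene crop: left corner (285,320), bottom (475,418), right (585,352)
for p,q in [((285,320),(-.058,.073,.01)),((475,418),(-.058,-.113,.01)),((585,352),(.058,-.113,.01))]:
    obs.append(('c',SC,(p[0]/3.6+150,p[1]/3.6+140),q))
def f(p):
    r=[]
    c,s=np.cos(p[2]),np.sin(p[2])
    for n,C,o,q in obs:
        P=[p[0]+c*q[0]-s*q[1],p[1]+s*q[0]+c*q[1],q[2]]
        r+=list(proj(n,P,C)[0]-o)
    return np.array(r)
r=least_squares(f,[.55,.05,0]);print(r.x,f(r.x).round(1))
for sub in ('w','s','c'): pass
p=r.x;c,s=np.cos(p[2]),np.sin(p[2]);hx,hy=p[0]-s*.045,p[1]+c*.045;print('hinge',hx,hy)
print('post from wrist z=.08',atz('w',180*k,208*k,.08,W))
for nm,u,v,z in [('strap near',235,209,.072),('strap far',300,211,.072),('pivot',333,214,.085),('pad',368,224,.13)]:
    print(nm,atz('w',u*k,v*k,z,W))
print('side pad',atz('s',67/2.8+170,155/2.8+140,.13,S))
print('scene pad',atz('c',472/3.6+150,112/3.6+140,.13,SC))
for n in ['wrist','side','scene']:
  for l in ['tape_roll','antiseptic_bottle','specimen_cup']:
    pass
print('tape',atz('w',293*k,533*k,.019,W)[:2], 'rail',atz('w',372*k,300*k,.02,W),atz('w',412*k,300*k,0,W))
```

```text
[ 0.5184302   0.00520787 -0.0132367 ] [-0.7  0.4 -0.2  0.  -0.4  0.8 -1.  -0.6 -0.7 -3.5 -0.9 -2.6 -1.1 -3.5
 -1.  -2.6]
hinge 0.5190258295413793 0.05020392623549988
post from wrist z=.08 [0.52032718 0.05172035 0.08      ]
strap near [0.54970032 0.05031465 0.072     ]
strap far [0.58846505 0.0491586  0.072     ]
pivot [0.60988047 0.04890071 0.085     ]
pad [0.63291207 0.04926699 0.13      ]
side pad [0.62954072 0.05083111 0.13      ]
scene pad [0.62587649 0.04044488 0.13      ]
tape [ 0.55621421 -0.2285915 ] rail [ 0.62732667 -0.02113101  0.02      ] [ 0.65706614 -0.02685809  0.        ]
```

Call:
step_arm:
  plan:
    - [[0,0,0],[0.025,-0.006,0],255]
    - [[0,0,0],[0.05,-0.012,0],255]
    - [[0,0,0],[0.075,-0.018,0],255]
    - [[0,0,0],[0.095,-0.021,0],255]
    - [[0,0,0],[0.095,-0.021,0.02],255]
    - [[0,0,0],[0.095,-0.021,0.04],255]
    - [[0,0,0],[0.095,-0.021,0.06],255]
    - [[0,0,0],[0.095,-0.021,0.078],255]
    - [[0,0,0],[0.095,-0.021,0.078],255]
    - [[0,0,0],[0.095,-0.021,0.078],255]
  squeeze: 20

```text
time: 2.45
position: [0.6295, 0.0949, 0.1249]
tool_rot: [2.221, 2.221, 0.001]
ft_force: [0.9, 0.9, 0.9]
grip_width: 0.02
```

Run:
```python
from h import *
for n in ['wrist','side','scene']: save(n,n+'1.png')
w=cv2.resize(cv2.imread('pics/wrist1.png'),(400,300)); 
a=cv2.resize(cv2.imread('pics/side1.png')[120:270,150:350],(400,300),interpolation=2)
b=cv2.resize(cv2.imread('pics/scene1.png')[110:260,180:380],(400,300),interpolation=2)
cv2.imwrite('pics/m1.png',np.vstack([np.hstack([w,a]),np.hstack([b,b*0])]))
```

```text
(no output)
```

View pics/m1.png

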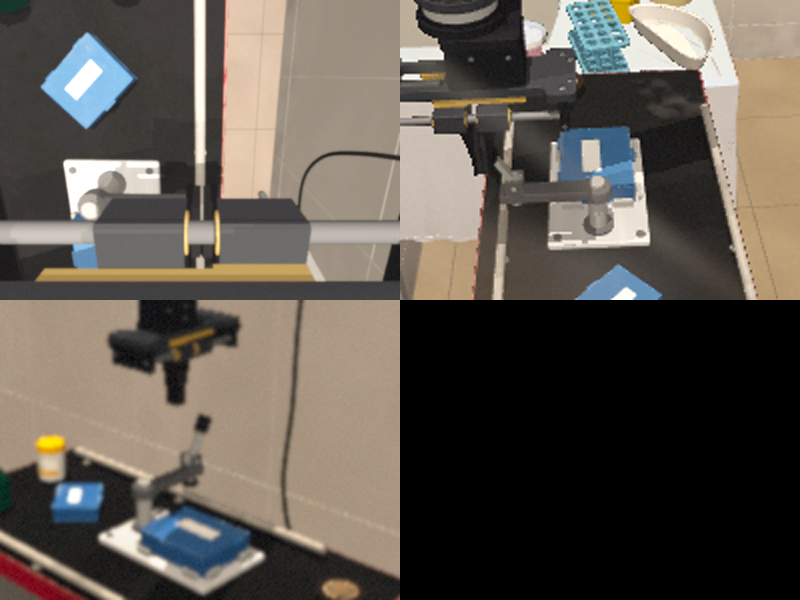

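```bash
cat > plan.py <<'E'
import numpy as np
H=np.array([.5197,.051])
def pos(phi,r,d): return H+r*np.array([np.cos(phi),np.sin(phi)])+d*np.array([-np.sin(phi),np.cos(phi)])
def rows(p0,yaw0,wp):
    # tool x world = (-sin,cos) ; tool y = (cos,sin) at yaw0
    tx=np.array([-np.sin(yaw0),np.cos(yaw0)]);ty=np.array([np.cos(yaw0),np.sin(yaw0)])
    for phi,r,d in wp:
        q=pos(phi,r,d)-p0; print('[[0,0,%.3f],[%.4f,%.4f,0],255],'%(yaw0-phi,q@tx,q@ty))
E
python3 - <<'E'
from plan import *
p0=np.array([.629,.095])
rows(p0,0,[(0,.11,.032),(0,.11,.021)]+[(-.1*i,.11,.0205) for i in range(1,9)])
print(pos(-.8,.11,.0205))
rows(pos(-.8,.11,.0205),-.8,[(-.8-.1*i,.11,.0205) for i in range(1,8)]+[(-1.584,.11,.0205),(-1.584,.11,.018),(-1.584,.11,.016)])
E
```

```text
[[0,0,0.000],[-0.0120,0.0007,0],255],
[[0,0,0.000],[-0.0230,0.0007,0],255],
[[0,0,0.100],[-0.0346,0.0022,0],255],
[[0,0,0.200],[-0.0458,0.0026,0],255],
[[0,0,0.300],[-0.0569,0.0018,0],255],
[[0,0,0.400],[-0.0680,-0.0000,0],255],
[[0,0,0.500],[-0.0787,-0.0029,0],255],
[[0,0,0.600],[-0.0892,-0.0069,0],255],
[[0,0,0.700],[-0.0992,-0.0120,0],255],
[[0,0,0.800],[-0.1086,-0.0180,0],255],
[ 0.61104354 -0.01362668]
[[0,0,0.100],[-0.0111,0.0015,0],255],
[[0,0,0.200],[-0.0223,0.0019,0],255],
[[0,0,0.300],[-0.0334,0.0011,0],255],
[[0,0,0.400],[-0.0445,-0.0007,0],255],
[[0,0,0.500],[-0.0552,-0.0036,0],255],
[[0,0,0.600],[-0.0657,-0.0076,0],255],
[[0,0,0.700],[-0.0757,-0.0127,0],255],
[[0,0,0.784],[-0.0837,-0.0176,0],255],
[[0,0,0.784],[-0.0854,-0.0194,0],255],
[[0,0,0.784],[-0.0868,-0.0208,0],255],
```

Call:
step_arm:
  plan:
    - [[0,0,0],[-0.012,0.001,0],255]
    - [[0,0,0],[-0.023,0.001,0],255]
    - [[0,0,0.1],[-0.035,0.002,0],255]
    - [[0,0,0.2],[-0.046,0.003,0],255]
    - [[0,0,0.3],[-0.057,0.002,0],255]
    - [[0,0,0.4],[-0.068,0,0],255]
    - [[0,0,0.5],[-0.079,-0.003,0],255]
    - [[0,0,0.6],[-0.089,-0.007,0],255]
    - [[0,0,0.7],[-0.099,-0.012,0],255]
    - [[0,0,0.8],[-0.109,-0.018,0],255]

```text
time: 3.85
position: [0.6108, -0.0157, 0.1246]
tool_rot: [2.913, 1.174, 0.0]
ft_force: [-0.4, -0.3, 0.1]
grip_width: 0.005
```

Run:
```python
from h import *
for n in ['wrist','side','scene']: save(n,n+'2.png')
w=cv2.resize(cv2.imread('pics/wrist2.png'),(400,300)); 
a=cv2.resize(cv2.imread('pics/side2.png')[120:270,150:350],(400,300),interpolation=2)
b=cv2.resize(cv2.imread('pics/scene2.png')[110:260,180:380],(400,300),interpolation=2)
cv2.imwrite('pics/m2.png',np.vstack([np.hstack([w,a]),np.hstack([b,b*0])]))
```

```text
(no output)
```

View pics/m2.png

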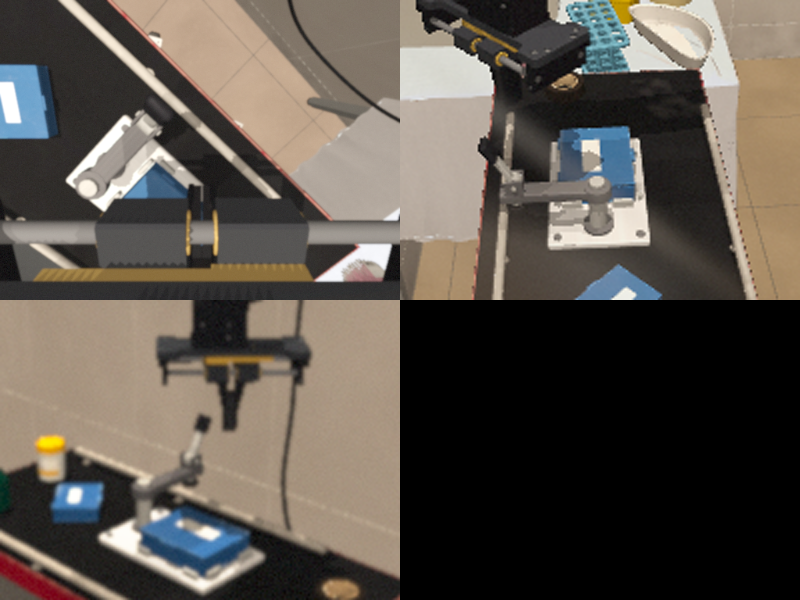

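The finger passed the lever without moving it: the side and scene views show the strap still along +x and the pad untouched. My height or position must be off, so I'll triangulate.

Run:
```python
import cv2,numpy as np
a=cv2.imread('pics/scene2.png')[150:265,225:325]; cv2.imwrite('pics/z_sc.png',cv2.resize(a,None,fx=5.2,fy=5.2,interpolation=2))
a=cv2.imread('pics/side2.png')[180:250,180:285]; cv2.imwrite('pics/z_si.png',cv2.resize(a,None,fx=7,fy=7,interpolation=2))
from h import *
for n in ['scene','side']:
    # fingertip projected
    s=ctrl.get_state()['position']; print(n,proj(n,[s[0],s[1],s[2]-.014]))
    r=ctrl.cut_out(n,'lever_tip'); print([(x['score'],x['rect']) for x in r])
```

```text
scene [[293.32762004 184.68143173]]
[(0.5, [161.9, 186.2, 21.2, 30.4])]
side [[204.98264712 183.00700055]]
[(0.5, [189.7, 186.8, 19.6, 23.0])]
```

View pics/z_sc.png

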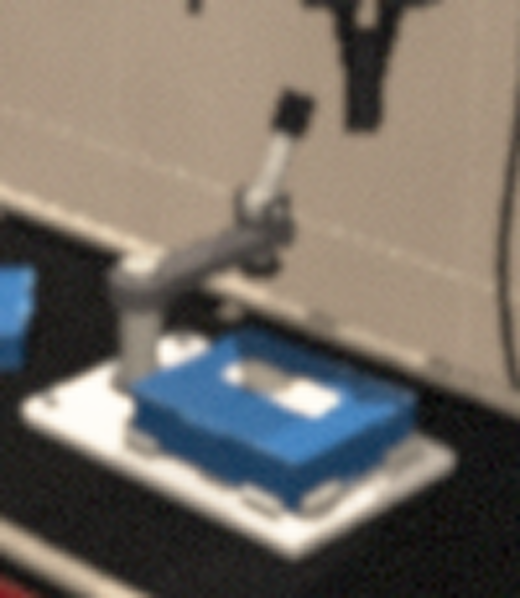

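View pics/z_si.png

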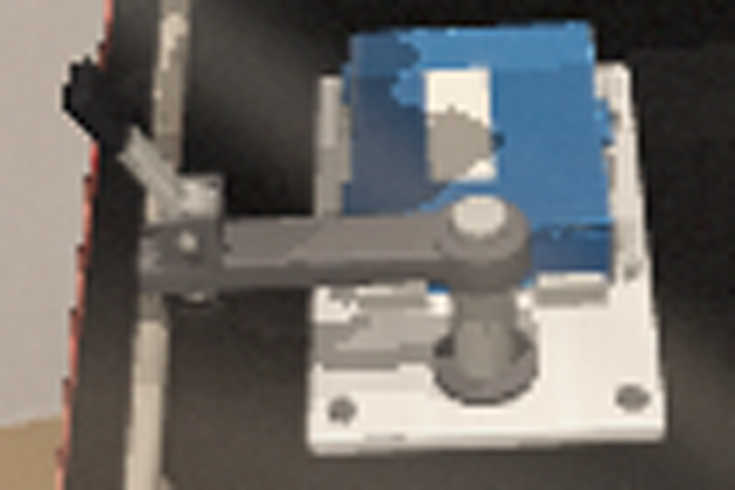

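View pics/scene2.png

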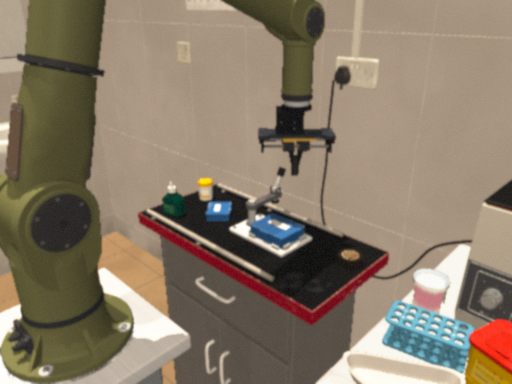

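Run:
```python
from h import *
for n in ['scene','side','wrist']: print(n,ctrl.calibration(n))
print('base',proj('scene',[[0,0,0],[0,0,.1]]))
S=cal('side');C=cal('scene')
s=cv2.imread('pics/side2.png')[120:240,160:280]; 
g=np.clip(s.astype(float)*2.5,0,255).astype(np.uint8)
cv2.imwrite('pics/z2.png',cv2.resize(g,None,fx=5,fy=5,interpolation=2))
def tri(us,uc):
    P=[X[0]@np.c_[X[1],X[2]] for X in (S,C)]
    h=cv2.triangulatePoints(P[0],P[1],np.array(us,float).reshape(2,1),np.array(uc,float).reshape(2,1)); x=(h[:3]/h[3]).ravel()
    return x,proj('side',x,S)-us,proj('scene',x,C)-uc
print('pad',tri((180+92/7,180+100/7),(225+293/5.2,150+113/5.2)))
print('post top',tri((180+480/7,180+215/7),(225+140/5.2,150+270/5.2)))
print('plate +x+y? far corner -x+y',tri((180+663/7,180+438/7),(225+22/5.2,150+408/5.2)))
```

```text
scene {'fov_y': 48.00175548009377, 'cx': 256.46105370941547, 'cy': 187.3052804675335, 'rvec': array([ 1.85131683, -0.78768466,  0.51236307]), 'tvec': array([-0.33878641,  0.26546993,  0.78642287])}
side {'fov_y': 51.47761738831424, 'cx': 260.4308900852543, 'cy': 188.5221099182697, 'rvec': array([ 0.09645768,  2.8125757 , -1.34655679]), 'tvec': array([0.48651916, 0.05459496, 0.98427066])}
wrist {'fov_y': 60.34137145925198, 'cx': 257.9805487645353, 'cy': 198.1892411772034, 'rvec': array([-2.63741387,  1.11166945,  0.16843306]), 'tvec': array([-0.43505166,  0.39792418,  0.44359214])}
base [[ 70.6934259  332.87109156]
 [ 60.59230173 287.48277739]]
pad (array([0.63146727, 0.04364875, 0.12629223]), array([[0.28503025, 0.29077758]]), array([[ 0.20298146, -0.17691455]]))
post top (array([0.51618086, 0.04442858, 0.0735312 ]), array([[0.00941524, 0.00732673]]), array([[ 0.00726685, -0.00461061]]))
plate +x+y? far corner -x+y (array([0.46148395, 0.07718038, 0.00362682]), array([[-0.56176406, -0.35132432]]), array([[-0.43611489,  0.20972436]]))
```

View pics/z2.png

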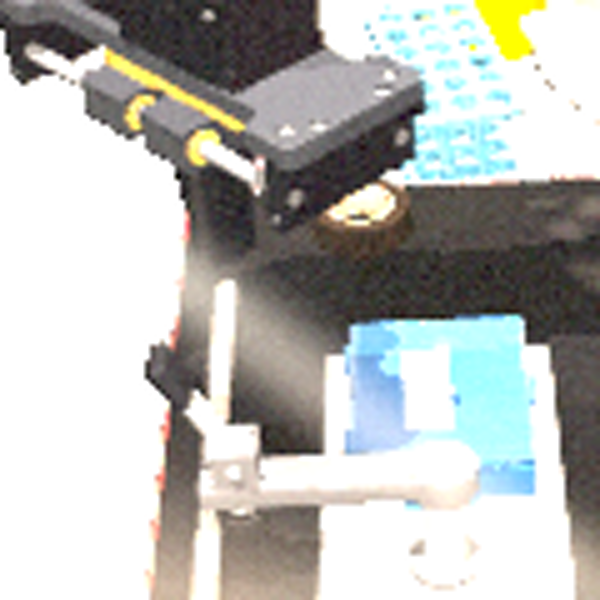

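Run:
```python
from h import *
S=cal('side');C=cal('scene')
P=[X[0]@np.c_[X[1],X[2]] for X in (S,C)]
for us,uc in [((206,170),(294.6,175))]:
    h=cv2.triangulatePoints(P[0],P[1],np.array(us,float).reshape(2,1),np.array(uc,float).reshape(2,1)); x=(h[:3]/h[3]).ravel(); print(x,proj('side',x,S),proj('scene',x,C))
# start picture: tip open, expected y/z
print(proj('scene',[[.65,0,.188],[.65,0,.202]],C))
```

```text
[ 0.60642639 -0.02240315  0.14116374] [[205.9575871  169.95465674]] [[294.56633173 175.03087375]]
[[299.03264204 152.0117774 ]
 [299.21076573 146.95088825]]
```

Run:
```python
from h import *
# wrist calibration now + current pose
s=ctrl.get_state(); p=s['position']; R=cv2.Rodrigues(s['tool_rot'])[0]; print(p,s['tool_rot'],s['joint_positions'])
K,Rc,t=W=cal('wrist'); o=-Rc.T@t
print('cam in tool',R.T@(o-p), 'axes',(R.T@Rc.T).round(3))
for z in (.014,-.016,-.046): print(z,[proj('w',p+R@[sx,sy,z],W).round().tolist() for sx in (.0095,-.0095) for sy in (.015,-.015)])
w=cv2.imread('pics/wrist2.png'); g=np.clip(w.astype(float)*3,0,255).astype(np.uint8)[200:384,150:360]
cv2.imwrite('pics/w2.png',cv2.resize(g,None,fx=3.2,fy=3.2))
```

```text
[ 0.61122557 -0.01395695  0.12462936] [-2.91019709e+00 -1.18313220e+00 -8.64198214e-04] [-0.0528002   0.28542263  0.03864846  1.65461059 -0.01196875  1.20130439
 -0.8099176 ]
cam in tool [ 0.08302772 -0.0014173  -0.18187211] axes [[ 0.001 -0.956 -0.295]
 [ 1.     0.001 -0.001]
 [ 0.001 -0.295  0.956]]
0.014 [[[284.0, 218.0]], [[237.0, 218.0]], [[284.0, 246.0]], [[237.0, 245.0]]]
-0.016 [[[288.0, 237.0]], [[233.0, 237.0]], [[287.0, 269.0]], [[234.0, 268.0]]]
-0.046 [[[294.0, 264.0]], [[229.0, 264.0]], [[293.0, 300.0]], [[230.0, 300.0]]]
```

View pics/w2.png

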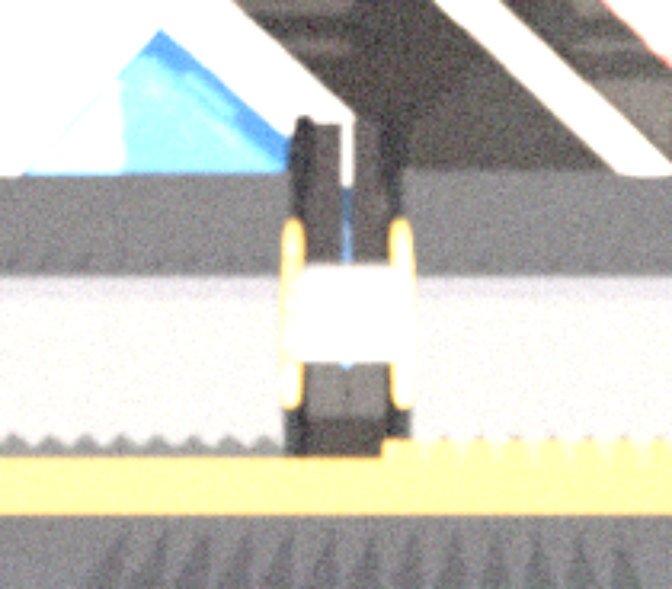

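Both the triangulation and the wrist view put the real fingertips about 30 mm short of what the reported TCP implies: the tip was at z≈0.141, not 0.111. The finger therefore passed just over the pad. I'll go back raised, then lower by a further 33 mm.

Call:
step_arm:
  plan:
    - [[0,0,0],[0,0,-0.02],255]
    - [[0,0,-0.16],[0.018,-0.013,-0.02],255]
    - [[0,0,-0.32],[0.036,-0.026,-0.02],255]
    - [[0,0,-0.48],[0.054,-0.039,-0.02],255]
    - [[0,0,-0.64],[0.072,-0.052,-0.02],255]
    - [[0,0,-0.8],[0.089,-0.064,-0.02],255]
    - [[0,0,-0.8],[0.089,-0.064,0],255]
    - [[0,0,-0.8],[0.089,-0.064,0.02],255]
    - [[0,0,-0.8],[0.089,-0.064,0.033],255]
    - [[0,0,-0.8],[0.089,-0.064,0.033],255]

```text
time: 5.35
position: [0.629, 0.0926, 0.0893]
tool_rot: [-2.222, -2.218, 0.005]
ft_force: [0.7, 0.0, 0.2]
grip_width: 0.007
```

Run:
```python
from h import *
for n in ['side','scene']: save(n,n+'3.png')
a=cv2.resize(cv2.imread('pics/side3.png')[140:260,170:290],(400,400),interpolation=2)
b=cv2.resize(cv2.imread('pics/scene3.png')[130:250,220:340],(400,400),interpolation=2)
cv2.imwrite('pics/m3.png',np.hstack([a,b]))
print(ctrl.get_state()['position'])
```

```text
[0.63045776 0.09336086 0.09154948]
```

View pics/m3.png

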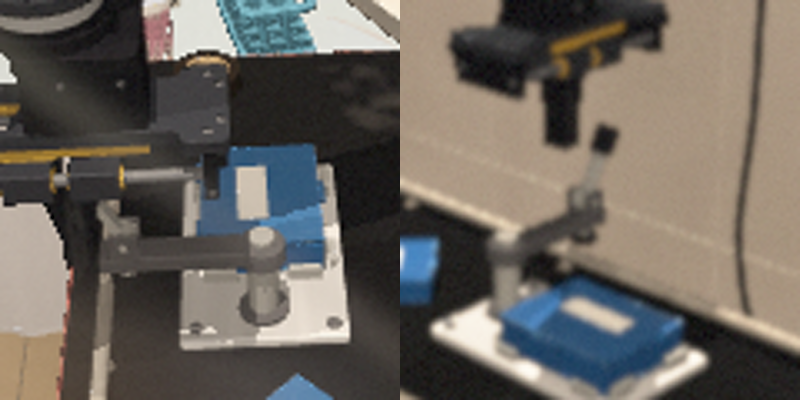

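Run:
```python
from h import *
p=ctrl.get_state()['position']
for dz in (0,.008,.016): print(dz,proj('scene',p+[0,0,dz]),proj('side',p+[0,0,dz]))
print(proj('scene',[[.6315,.0436,.126]]))
```

```text
0 [[267.88795934 178.73899933]] [[194.23017838 222.74910766]]
0.008 [[267.90221528 176.12257639]] [[193.79776941 219.93264926]]
0.016 [[267.91654489 173.49263421]] [[193.36003606 217.08151098]]
[[281.56857724 171.65476484]]
```

Confirmed: the tip is at z≈0.107, about 20 mm below the pad centre. Now pushing along the arc.

Call:
step_arm:
  plan:
    - [[0,0,0],[-0.012,0,0],255]
    - [[0,0,0],[-0.023,0,0],255]
    - [[0,0,0.1],[-0.035,0.001,0],255]
    - [[0,0,0.2],[-0.046,0.002,0],255]
    - [[0,0,0.3],[-0.057,0.001,0],255]
    - [[0,0,0.4],[-0.068,-0.001,0],255]
    - [[0,0,0.5],[-0.079,-0.004,0],255]
    - [[0,0,0.6],[-0.089,-0.008,0],255]
    - [[0,0,0.7],[-0.099,-0.013,0],255]
    - [[0,0,0.8],[-0.109,-0.019,0],255]

```text
time: 6.7
position: [0.6118, -0.0164, 0.0922]
tool_rot: [2.913, 1.174, 0.003]
ft_force: [-0.0, 1.2, 0.9]
grip_width: 0.005
```

Run:
```python
from h import *
for n in ['side','scene','wrist']: save(n,n+'4.png')
a=cv2.resize(cv2.imread('pics/side4.png')[140:260,170:290],(400,400),interpolation=2)
b=cv2.resize(cv2.imread('pics/scene4.png')[130:250,220:340],(400,400),interpolation=2)
cv2.imwrite('pics/m4.png',np.hstack([a,b]))
print(ctrl.get_state()['position'])
```

```text
[ 0.61131881 -0.01667952  0.0919947 ]
```

View pics/m4.png

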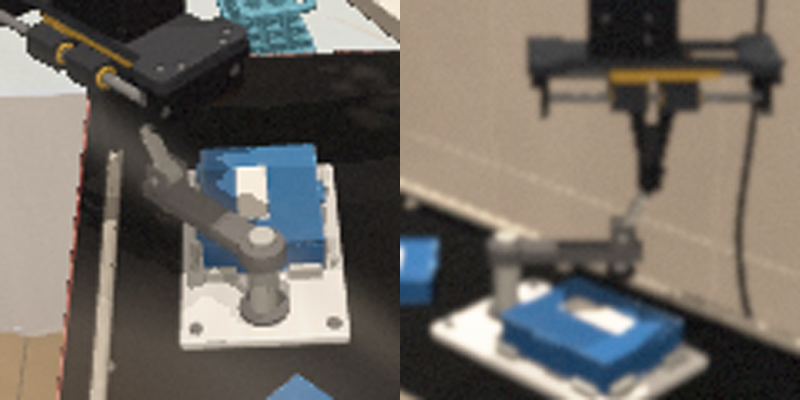

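The strap is swinging with the finger and the lever is still up. Continuing to the stop.

Call:
step_arm:
  plan:
    - [[0,0,0.1],[-0.011,0.002,0],255]
    - [[0,0,0.2],[-0.022,0.002,0],255]
    - [[0,0,0.3],[-0.033,0.001,0],255]
    - [[0,0,0.4],[-0.044,-0.001,0],255]
    - [[0,0,0.5],[-0.055,-0.004,0],255]
    - [[0,0,0.6],[-0.066,-0.008,0],255]
    - [[0,0,0.7],[-0.076,-0.013,0],255]
    - [[0,0,0.784],[-0.084,-0.018,0],255]
    - [[0,0,0.784],[-0.085,-0.019,0],255]
    - [[0,0,0.784],[-0.086,-0.02,0],255]

```text
time: 8.1
position: [0.5383, -0.0609, 0.0923]
tool_rot: [3.141, -0.016, 0.009]
ft_force: [8.0, -2.5, -3.5]
grip_width: 0.007
```

```bash
cat > look.py <<'E'
from h import *
import sys
k=sys.argv[1]
for n in ['side','scene','wrist']: save(n,n+k+'.png')
a=cv2.resize(cv2.imread(f'pics/side{k}.png')[140:260,170:290],(400,400),interpolation=2)
b=cv2.resize(cv2.imread(f'pics/scene{k}.png')[150:270,210:330],(400,400),interpolation=2)
cv2.imwrite(f'pics/m{k}.png',np.hstack([a,b]))
s=ctrl.get_state();print(s['time'],s['position'],s['ft_force'],s['tool_rot'])
E
python3 look.py 5
```

```text
8.25 [ 0.53844188 -0.06093376  0.09226965] [ 6.06537874 -1.2846925  -2.11532329] [ 3.14063241 -0.01602815  0.00855972]
```

View pics/m5.png

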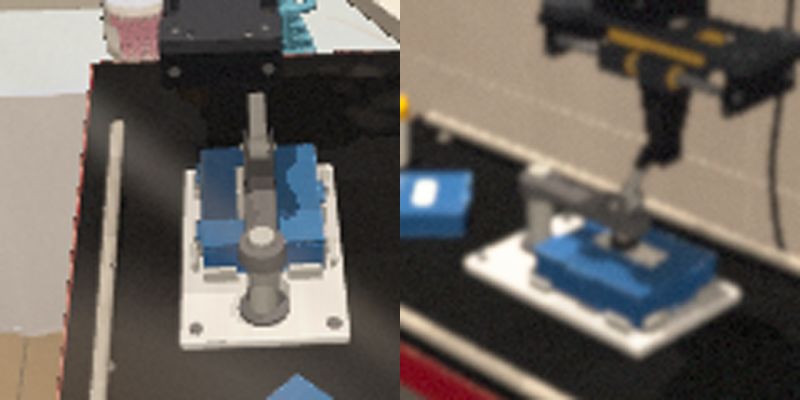

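The force rose to 8 N against about 1 N while swinging, and the strap lies over the box in both views, so it's at its stop. Backing off, rising, and placing the fingertips inside and above the pad.

Call:
step_arm:
  plan:
    - [[0,0,0],[0.02,0,0],255]
    - [[0,0,0],[0.02,0,-0.03],255]
    - [[0,0,0],[0.02,0,-0.06],255]
    - [[0,0,0],[0,-0.014,-0.06],255]
    - [[0,0,0],[-0.018,-0.028,-0.06],255]
    - [[0,0,0],[-0.018,-0.028,-0.06],255]
    - [[0,0,0],[-0.018,-0.028,-0.042],255]
    - [[0,0,0],[-0.018,-0.028,-0.025],255]
    - [[0,0,0],[-0.018,-0.028,-0.025],255]
    - [[0,0,0],[-0.018,-0.028,-0.025],255]

```text
time: 9.5
position: [0.5181, -0.0327, 0.1161]
tool_rot: [3.141, -0.021, -0.001]
ft_force: [0.7, -0.8, -0.0]
grip_width: 0.006
```

```bash
python3 look.py 6
```

```text
9.65 [ 0.51855511 -0.03256034  0.11699144] [ 0.50556308 -0.60278824 -0.91340204] [ 3.14146373e+00 -2.08546005e-02  1.73496341e-03]
```

View pics/m6.png

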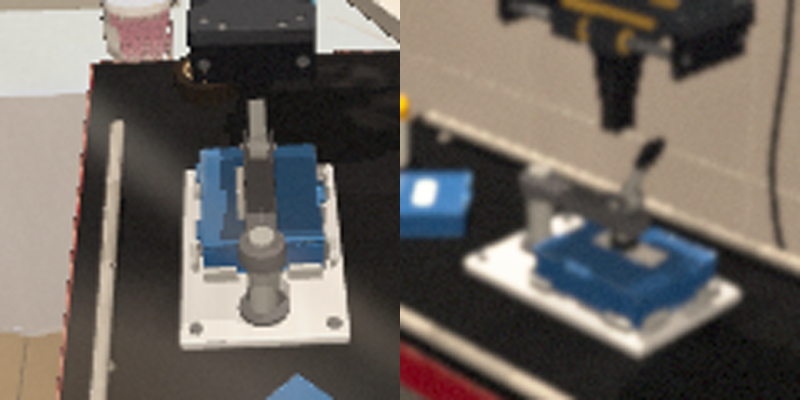

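View pics/wrist6.png

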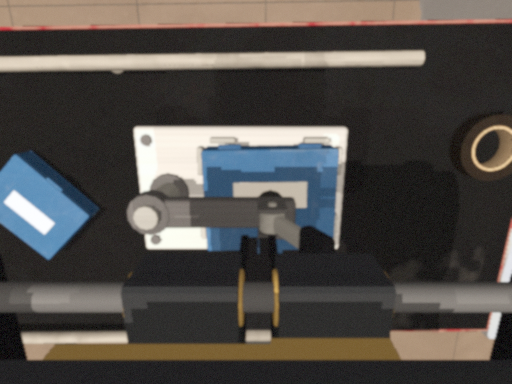

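Call:
step_arm:
  plan:
    - [[0,0,0],[0.0,0.01,0.001],255]
    - [[0,0,0],[0.0,0.0145,0.0015],255]
    - [[0,0,0],[0,0.019,0.003],255]
    - [[0,0,0],[0,0.023,0.005],255]
    - [[0,0,0],[0,0.0265,0.0075],255]
    - [[0,0,0],[0,0.03,0.01],255]
    - [[0,0,0],[0,0.0335,0.0135],255]
    - [[0,0,0],[0,0.037,0.017],255]
    - [[0,0,0],[0,0.0395,0.0205],255]
    - [[0,0,0],[0,0.042,0.024],255]

```text
time: 10.9
position: [0.5181, -0.0757, 0.0929]
tool_rot: [3.14, -0.021, 0.003]
ft_force: [-0.7, -0.4, 5.3]
grip_width: 0.006
```

```bash
python3 look.py 7
```

```text
11.05 [ 0.51737037 -0.07512293  0.09220316] [-0.10235989  0.87265392 -0.25835917] [ 3.14089746e+00 -2.17127388e-02 -1.35587619e-04]
```

View pics/m7.png

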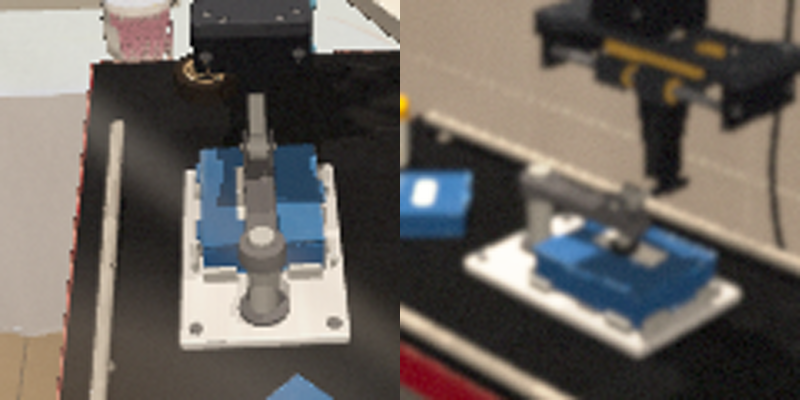

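The lever is folding down under the fingertips and the strap hasn't moved. Pressing on to the stop.

Call:
step_arm:
  plan:
    - [[0,0,0],[0,0.002,0.004],255]
    - [[0,0,0],[0,0.004,0.008],255]
    - [[0,0,0],[0,0.0055,0.0125],255]
    - [[0,0,0],[0,0.0065,0.017],255]
    - [[0,0,0],[0,0.007,0.019],255]
    - [[0,0,0],[0,0.007,0.021],255]
    - [[0,0,0],[0,0.007,0.0225],255]
    - [[0,0,0],[0,0.007,0.024],255]
    - [[0,0,0],[0,0.007,0.025],255]
    - [[0,0,0],[0,0.007,0.025],255]

```text
time: 12.3
position: [0.5176, -0.0835, 0.0685]
tool_rot: [3.139, -0.022, 0.001]
ft_force: [-2.1, -3.3, 9.3]
grip_width: 0.004
```

```bash
python3 look.py 8
```

```text
12.45 [ 0.51767129 -0.08354246  0.06856329] [-1.43720739 -2.91209997 10.37763611] [ 3.13910948e+00 -2.20723851e-02  1.56929940e-03]
```

View pics/m8.png

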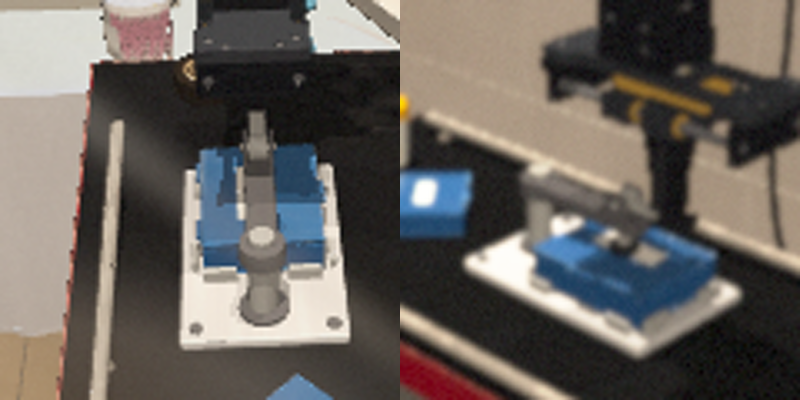

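Call:
step_arm:
  plan:
    - [[0,0,0],[0,0,0.001],255]
    - [[0,0,0],[0,0,0.002],255]
    - [[0,0,0],[0,0,0.003],255]
    - [[0,0,0],[0,0,0.004],255]
    - [[0,0,0],[0,0,0.004],255]
    - [[0,0,0],[0,0,0.005],255]
    - [[0,0,0],[0,0,0.005],255]
    - [[0,0,0],[0,0,0.005],255]
    - [[0,0,0],[0,0,0.005],255]
    - [[0,0,0],[0,0,0.005],255]

```text
time: 13.7
position: [0.5213, -0.0836, 0.0678]
tool_rot: [3.139, -0.021, 0.014]
ft_force: [-3.6, -2.5, 26.7]
grip_width: 0.003
```

5 mm more command gave only 0.7 mm of travel, and the force went from 10 to 27 N, so this is a hard stop. Retreating upward and looking.

Call:
step_arm:
  plan:
    - [[0,0,0],[0,0,0],255]
    - [[0,0,0],[0,0,-0.01],255]
    - [[0,0,0],[0,0,-0.03],255]
    - [[0,0,0],[0,0,-0.06],255]
    - [[0,0,0],[0,0,-0.09],255]
    - [[0,0,0],[0.03,0,-0.12],255]
    - [[0,0,0],[0.07,0,-0.15],255]
    - [[0,0,0],[0.11,0,-0.16],255]
    - [[0,0,0],[0.13,0,-0.16],255]
    - [[0,0,0],[0.13,0,-0.16],255]

```text
time: 14.95
position: [0.6474, -0.0825, 0.2204]
tool_rot: [-3.141, 0.019, 0.005]
ft_force: [-0.0, -0.4, 1.1]
grip_width: 0.004
```

```bash
python3 look.py 9
python3 - <<'E'
import cv2,numpy as np
a=cv2.imread('pics/side9.png')[150:250,210:290]
b=cv2.imread('pics/scene9.png')[160:260,225:325]
cv2.imwrite('pics/n9.png',np.hstack([cv2.resize(a,(320,400),interpolation=2),cv2.resize(b,(400,400),interpolation=2)]))
E
```

```text
15.1 [ 0.64614149 -0.08311051  0.22164136] [-0.41963407 -0.55786792 -0.49207299] [-3.14128583  0.02092433  0.00315525]
```

View pics/n9.png

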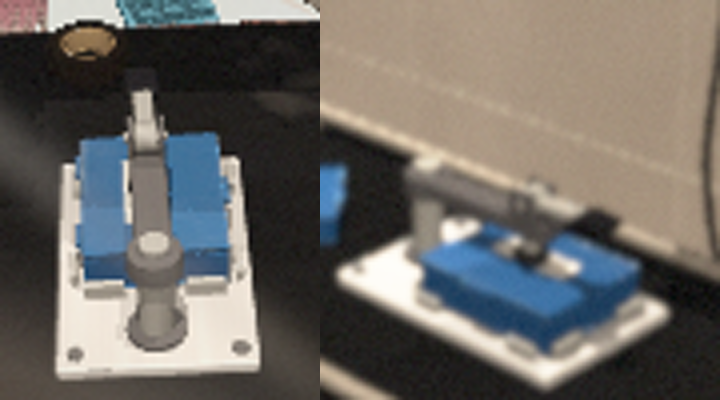

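View pics/wrist9.png

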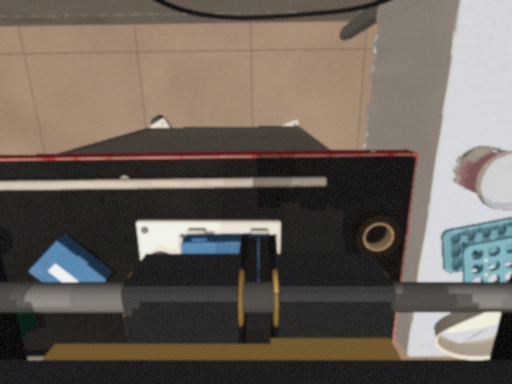

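View pics/side9.png

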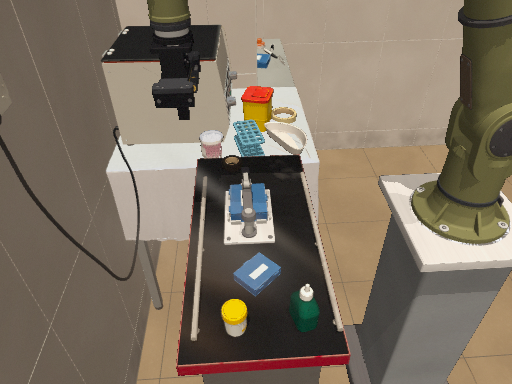

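Lever is down and the bystanders look untouched. The tip drifted about 3 mm in +x under load, though, so I'll check the strap angle numerically.

Run:
```python
from h import *
S=cal('side');C=cal('scene')
H=np.array([.519,.0505])
def P(r,th,z): 
    a=-np.pi/2-.0132+th; return [H[0]+r*np.cos(a),H[1]+r*np.sin(a),z]
for th in (0,.035,.07):
    print(th,'side',proj('s',[P(.142,th,.089),P(.108,th,.072),P(0,th,.078)],S).round(1).tolist(),'scene',proj('c',[P(.142,th,.089)],C).round(1).tolist())
for n,r in (('side',(140,250,200,300)),('scene',(150,260,215,335))):
    im=ctrl.get_image(n)
    a=im[r[0]:r[1],r[2]:r[3],::-1]; cv2.imwrite(f'pics/f_{n}.png',cv2.resize(np.clip(a*1.6,0,255).astype(np.uint8),None,fx=6,fy=5.4 if 0 else 6,interpolation=2)[:600])
```

```text
0 side [[245.7, 168.9], [246.2, 182.9], [247.4, 211.1]] scene [[292.5, 212.5]]
0.035 side [[243.7, 169.0], [244.7, 183.0], [247.4, 211.1]] scene [[293.8, 211.8]]
0.07 side [[241.6, 169.2], [243.1, 183.1], [247.4, 211.1]] scene [[295.1, 211.2]]
```

View pics/f_side.png

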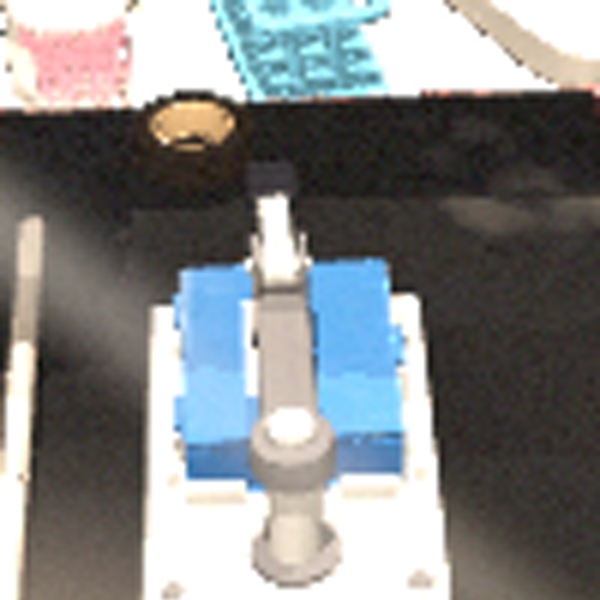

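View pics/f_scene.png

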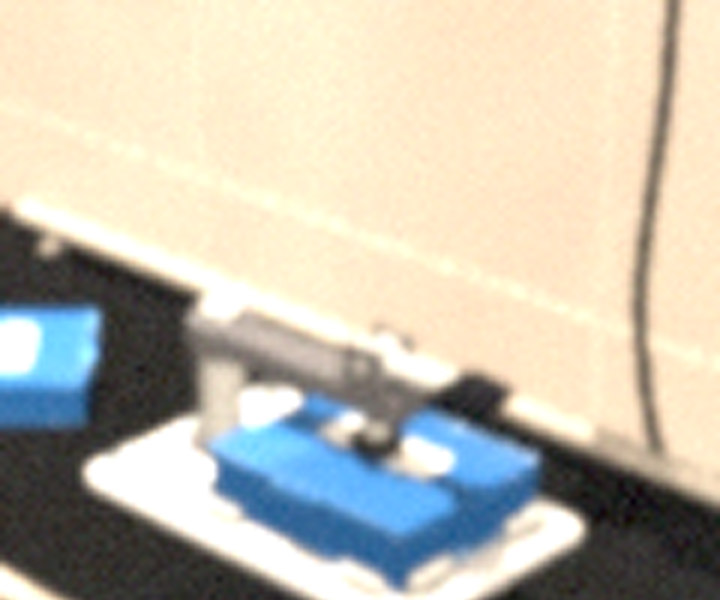

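The strap line in the side view (-3 px over the pad's reach) allows about 0.02 rad of slack, so it may have been dragged off its stop slightly. I'll nudge the pad side gently back toward the stop.

Call:
step_arm:
  plan:
    - [[0,0,0],[-0.03,0.002,0.02],255]
    - [[0,0,0],[-0.06,0.004,0.05],255]
    - [[0,0,0],[-0.08,0.006,0.08],255]
    - [[0,0,0],[-0.08,0.006,0.11],255]
    - [[0,0,0],[-0.08,0.006,0.14],255]
    - [[0,0,0],[-0.08,0.006,0.16],255]
    - [[0,0,0],[-0.08,0.006,0.167],255]
    - [[0,0,0],[-0.09,0.006,0.167],255]
    - [[0,0,0],[-0.098,0.006,0.167],255]
    - [[0,0,0],[-0.103,0.006,0.167],255]

```text
time: 16.45
position: [0.5441, -0.0879, 0.0565]
tool_rot: [-3.141, 0.021, -0.002]
ft_force: [0.3, -0.1, 0.5]
grip_width: 0.009
```

Call:
step_arm:
  plan:
    - [[0,0,0],[-0.001,0,0],255]
    - [[0,0,0],[-0.002,0,0],255]
    - [[0,0,0],[-0.003,0,0],255]
    - [[0,0,0],[-0.004,0,0],255]
    - [[0,0,0],[-0.005,0,0],255]
    - [[0,0,0],[-0.006,0,0],255]
    - [[0,0,0],[-0.007,0,0],255]
    - [[0,0,0],[-0.007,0,0],255]
    - [[0,0,0],[-0.007,0,0],255]
    - [[0,0,0],[-0.007,0,0],255]

```text
time: 17.7
position: [0.5381, -0.088, 0.0558]
tool_rot: [3.141, -0.021, 0.003]
ft_force: [5.0, -1.6, -0.8]
grip_width: 0.005
```

Call:
step_arm:
  plan:
    - [[0,0,0],[-0.001,0,0],255]
    - [[0,0,0],[-0.002,0,0],255]
    - [[0,0,0],[-0.003,0,0],255]
    - [[0,0,0],[-0.004,0,0],255]
    - [[0,0,0],[-0.004,0,0],255]
    - [[0,0,0],[-0.004,0,0],255]
    - [[0,0,0],[-0.004,0,0],255]
    - [[0,0,0],[-0.004,0,0],255]
    - [[0,0,0],[-0.004,0,0],255]
    - [[0,0,0],[-0.004,0,0],255]

```text
time: 18.95
position: [0.5379, -0.088, 0.0567]
tool_rot: [3.14, -0.02, 0.015]
ft_force: [12.1, -1.3, -4.4]
grip_width: 0.003
```

The strap is against its stop: 4 mm more command gave 0.2 mm of travel and the force rose to 12 N. Withdrawing sideways, then up.

Call:
step_arm:
  plan:
    - [[0,0,0],[0.01,0,0],255]
    - [[0,0,0],[0.03,0,0],255]
    - [[0,0,0],[0.04,0,-0.02],255]
    - [[0,0,0],[0.04,0,-0.05],255]
    - [[0,0,0],[0.06,0,-0.09],255]
    - [[0,0,0],[0.09,0,-0.13],255]
    - [[0,0,0],[0.12,0,-0.16],255]
    - [[0,0,0],[0.13,0,-0.17],255]
    - [[0,0,0],[0.13,0,-0.17],255]
    - [[0,0,0],[0.13,0,-0.17],255]

```text
time: 20.2
position: [0.6617, -0.0893, 0.2239]
tool_rot: [-3.141, 0.021, 0.006]
ft_force: [0.5, -0.2, -0.6]
grip_width: 0.005
```

Run:
```python
from h import *
ims=[]
for n,r in (('side',(140,240,200,300)),('scene',(160,260,225,325))):
    im=save(n,n+'10.png'); a=im[r[0]:r[1],r[2]:r[3],::-1]
    ims.append(cv2.resize(np.clip(a*1.5,0,255).astype(np.uint8),(400,400),interpolation=2))
    for l in ['specimen_cup','antiseptic_bottle','tape_roll','slide_box']: print(n,l,[(round(x['score'],2),x['rect']) for x in ctrl.cut_out(n,l)])
cv2.imwrite('pics/fin.png',np.hstack(ims)); s=ctrl.get_state(); print(s['time'],s['ft_force'])
```

```text
side specimen_cup [(0.87, [221.2, 297.7, 27.4, 41.6])]
side antiseptic_bottle [(0.77, [288.4, 284.3, 32.1, 46.2])]
side tape_roll [(0.69, [223.3, 153.0, 17.0, 19.6])]
side slide_box [(0.89, [227.1, 180.1, 44.4, 41.0])]
scene specimen_cup [(0.55, [197.5, 175.4, 17.8, 27.6])]
scene antiseptic_bottle [(0.93, [162.0, 185.6, 22.6, 30.8])]
scene tape_roll [(0.82, [336.4, 247.9, 26.3, 22.7])]
scene slide_box [(0.72, [206.9, 203.8, 22.7, 15.3]), (0.67, [248.0, 216.4, 54.5, 34.0])]
20.7 [ 0.08618919 -0.25672673 -0.12354748]
```

View pics/fin.png

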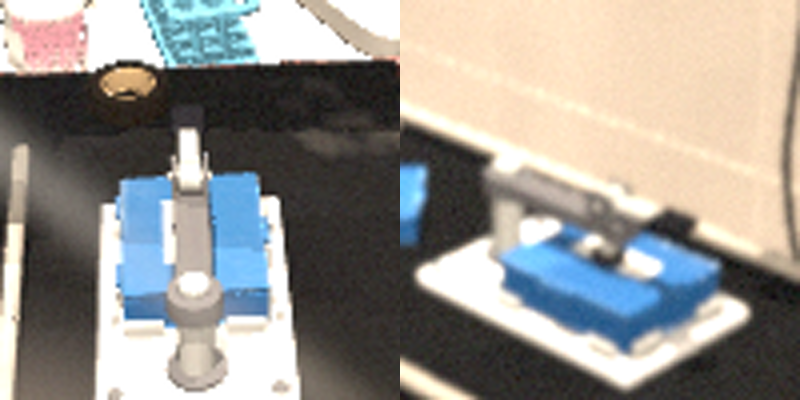

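The side view shows the strap straight over the box (pad at x≈246.8 px, 245.3 before the nudge). The lever is flat, the foot is on the lid and the bystanders haven't moved.

```bash
python3 -c "
from bench import ctrl
print(ctrl.close_job())"
```

```text
the job is handed in; nothing more can be done
None
```

The slide box is clamped and the job is handed in: the strap is against its stop over the box and the cam lever is pressed fully down. The arm's clock read 20.7 s at the last check, and the robot was clear of everything.

- **Swinging the strap:** I pushed it round with the closed fingertips against the side of the upright lever. The first sweep passed just over the lever without touching it, because the real fingertips sat about 30 mm higher than the reported TCP implied. I corrected for that and the second sweep worked.
- **Pressing the lever:** I folded it down along its arc. At the end, 5 mm more command gave only 0.7 mm of travel, with the force rising from 10 to 27 N, so it was on its stop.
- **Correcting the strap:** That last press seems to have dragged the strap about 0.02 rad off its stop. I nudged it back by pushing on the side of the pad. There, 4 mm more command gave only 0.2 mm of travel at 12 N, which confirmed the stop.

The final pictures show the strap over the box, the lever flat and the foot at the lid. The cup, bottle and tape are within a few pixels of where they started. No check failed at the end, but the foot's contact with the lid was judged only from the pictures and the lever's hard stop.

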